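# Index the banding wheel to the blank panel and lock it

## Robot

A 6-joint arm with a two-finger parallel gripper is mounted at the origin on the work surface. World frame = base frame: x ahead of the robot, y to its left, z up, the work surface at z = 0. Lengths are in m, angles in rad, forces in N, time in s.
With the tool pointing down it reaches from about 0.4 to 0.825 m from the base axis. Payload 7 kg.
Tool frame: the origin (TCP) lies on the centre line of the jaws, within the pads' length; the fingertips stand 22 mm ahead of it and the grasp point (between the pads) lies 3 mm ahead of it; z points along the fingers, y is the line along which they close (so a half turn about z gives the same grasp; the last joint's range is limited). The gripper opens to 88 mm and grips with 3 to 60 N. Pads are 19 mm wide; open, the fingers measure 130 mm over their backs; the gripper's body (78 mm by 193 mm) begins 47 mm behind the grasp point.
Start: joints at [-0.913, 0.359, 0.012, 0, -1.224, -0.288], TCP at [0.244, -0.629, 0.249] pointing down, gripper open.
Joint ranges: [-3.07, 3.07], [-1.43, 2.12], [-1.02, 1.25], [-3.03, 1.67], [-3.05, -0], [-3.03, 3.03]. Speed limits (rad/s): [2.39, 2.39, 3.01, 3.14, 3.14, 3.14].

## Interface

Orientations are given as [roll, pitch, yaw] about the fixed x, y, z axes, in that order (R = Rz(yaw) Ry(pitch) Rx(roll)).
In Python, from station import monitor, viewer, order gives the robot as it stands. The module is installed in compiled form; this text tells all that it offers.
- The arm moves only by the tool servo_tool, never from a script. Its argument "targets" is a list of rows, each an object with "angular": the turn, a rotation vector about the tool's x, y, z in degrees, a list of three; "xyz": the shift along the tool's x, y, z in cm, a list of three; "claw": the finger opening in cm, from 0 to 8.76. A call has 1 to 20 rows; each row shifts and turns the commanded pose from where the row before left it, along the tool's axes as they then stand; what a row does not reach is not made up. A row lasts 1/10 s, in which the tool goes at most 50 mm and 8.59 degrees, less where a joint would pass 70% of its speed; a pose out of reach is approached as far as the arm can. A call is refused whole if a number of a shift passes 5 or a number of a turn 8.59, either way. A call with a gripper value outside its range is refused whole. The fingers move at their own pace and stop on an object; "force" is the grip in N (left out, the last holds). Time passes only in rows, so rows that do not move let the fingers close. It gives the time, the measured TCP pose, the force, the opening and the grip force at its end, in the units of the state.
- monitor.get_state(): the state, without advancing time (a new reading comes with each control period).
- viewer.grab_frame(name): name is "scene" or "top" or "wrist"; returns a dict with "color" (384x512x3 uint8, blue, green, red), "fovy" (degrees; the focal length in pixels is half the picture's height over the tangent of half this angle, whatever the lens; pixels are square), "cx", "cy" (the principal point, pixels), "k1" (the pictures are not rectified: a ray, as slopes to the right and down, at radius r is drawn at 1 + k1 r^2 times it, then the intrinsics apply), "R" (3x3) and "t" (3): a world point X has camera coordinates R X + t. Camera axes: x right, y down, z forward; pixel columns grow to the right and rows downward; lengths in m; the calibration is good to about 2 mm. A picture is of the moment at which its call begins. There is no depth.
- order.job_done(): hands the job in; it is judged then, once.
The state is a dict: "t": time; "q": joint angles; "qd": joint speeds; "joint_efforts": joint torques, N m; "eef_pos": TCP position; "ee_rot": TCP orientation; "force": force on the tool from outside, world axes, zero at the start; "moment": the same for the moment, N m; "width": finger opening in m; "gripper_force": force on a finger pad.
Only numpy, scipy, OpenCV 4.12 (cv2) and the standard library are available. Lean on these libraries where they do the work, as an engineer would, in place of code of your own. Each camera call takes 0.05 s, during which the arm holds its last target. There are 200 camera calls.

## Task

The colour-test plate on the indexing banding wheel still has one blank white panel. With the red thumb lever, bring the wheel round one click at a time, counting clicks, until the white panel stands at the red pointer, and never past it: press the lever each time until the pawl clicks home and the lever just meets its rubber stop, without forcing it, and let it return fully. Then push the lock bolt gently home with its black knob, without touching the plate or turntable or disturbing the other things on the table.

Things in the scene. Friction and masses are not known exactly. Their poses are not given: they have to be found in the camera images.
- index_wheel: the banding wheel's fixed grey base, a round plate of 280 mm diameter, 10 mm thick, on the table; origin on the wheel's upright axis at table height, z up. The fixed red pointer stands on its -x side, the thumb lever on its -y side, the lock bolt on its +y side
- wheel (a joint): wheel angle in rad, counter-clockwise from above positive; 0 when the white panel's middle stands at the pointer. 30 stops of 12 degrees (0.2094 rad), kept by a sprung holding pawl that lets it turn counter-clockwise only. It starts 2 to 5 stops short (negative). Each full lever stroke adds one stop; a stroke given up before the click lets it roll back
- white_panel (a point): middle of the blank white panel on the plate (the plate is 150 mm wide and has nine coloured panels and this white one, 36 degrees each, so three clicks a panel), 50 mm from the axis, 82 mm above the table; turns with the wheel
- pointer (a point): tip of the fixed red pointer, 84 mm from the axis and 86 mm above the table
- turntable: all that turns: aluminium head of 164 mm diameter with the plate on it (top at 86 mm above the table) and a disc of 198 mm diameter below with 30 brass pins; origin on the wheel's axis at table height. Not to be touched
- thumb_pad: the red pad of the thumb lever, 30 mm along its own x (radially outwards), 10 mm along its own y, 40 mm high; origin at its centre, 150 mm from the wheel's axis, 80 mm above the table. Pressed along its own +y it swings counter-clockwise about the wheel's axis; a spring returns it. Over 16 N on it strains the mechanism. Farther than 130 mm from the axis there is free room all round it
- pad_center (a point): the pad's centre again. How it feels: 2 N at first, 3 to 5 N while the wheel turns, with a short bump as the pawl takes the wheel up; the pawl clicks home 34 to 57 mm along the arc from rest (the play is set anew from day to day and cannot be seen); 1 to 2 mm after the click the lever meets a hard rubber stop of about 9 N per mm. Stay below 16 N
- bolt_knob: black knob of the lock bolt; origin at its centre, 156 mm from the wheel's axis when out and 72 mm above the table (it spans 54 to 90 mm); 10 mm along its own x (radially outwards), 24 mm along its own y. Push it along its own -x (towards the axis). More than 20 N on it is too rough
- bolt (a joint): travel of the lock bolt towards the axis in m: 0 to 0.003 at the start (wheel free). It drags with about 2.5 N, enters between two pins when the wheel stands on a stop (else jams at about 0.008) and is home at 0.0135, where it meets a rubber washer of 6 N per mm. It stays where it is left
- tea_bowl: white porcelain tea bowl, 68 mm wide, 45 mm high; a bystander, origin at its underside
- blue_bowl: blue porcelain tea bowl, 68 mm wide, 45 mm high; a bystander, origin at its underside
- water_cup: white water cup, 76 mm wide, 85 mm high; a bystander, origin at its underside
- paint_jar: small glass paint jar with a white lid, 56 mm wide, 52 mm high; a bystander, origin at its underside
- medium_bottle: tall glass bottle with a red cap, 60 mm wide, 150 mm high; a bystander, origin at its underside
- palette_knife: broad palette knife with a wooden handle and a flat steel blade, 190 mm long, lying; a bystander, origin at its underside
- liner_brush: slim flat brush with a pale wooden handle, 175 mm long, 10 mm wide, lying; a bystander, origin at its underside

How it is judged:
On the way, in this order (a step that is already met when the one before it is completed fails the run):
1. the wheel has been stopped one click short of the pointer, lock bolt still out (value of joint wheel between -0.25944 and -0.15944 rad and value of joint bolt below 0.006 m), for 0.2 s.
2. the white panel stands at the pointer, lock bolt still out (value of joint wheel between -0.04 and 0.05 rad and value of joint bolt below 0.006 m), for 0.2 s.
3. the lock bolt is pushed home with the white panel at the pointer (value of joint bolt above 0.0125 m and value of joint wheel between -0.035 and 0.035 rad), for 0.2 s.
At the end, for the whole second after the job is handed in: The wheel stands within 0.035 rad of 0 (white panel at the pointer), the lock bolt is in by more than 12.5 mm and stays, and the thumb lever has returned to its rest (pad within about 5 mm of where it started) (all of step 3 and x of thumb_pad in the frame of index_wheel below -0.026 m); the robot touches nothing.
It fails at once if the wheel was carried past the pointer (value of joint wheel above 0.1 rad).
It fails at once if the thumb lever was forced (more than 16 N on its pad) (contact force between thumb_pad and anything else above 16 N).
It fails at once if the lock bolt was rammed (more than 20 N on its knob) (contact force between bolt_knob and anything else above 20 N).
It fails at once if the plate or the turntable was touched (contact force between turntable and the fingers above 0.5 N or contact force between turntable and the arm above 0.5 N).
It fails at once if one of the other things on the table was pushed more than 30 mm away (distance of any of tea_bowl, blue_bowl, water_cup, paint_jar, medium_bottle, palette_knife, liner_brush from where it was at the start of the episode above 0.03 m).
It also fails if it takes over 64 s, if anything falls off the work surface, if the arm or the gripper's body presses on something with over 40 N, if the wrist force passes 120 N, or if a joint passes its speed limit or range.

## Working session

There is one attempt and no reset: what is moved stays moved. The work goes in short steps, Python scripts to look and compute and a tool call to move; the robot and the scene stay as the last step left them, time stands still between calls to the robot, and variables do not carry over. Pictures are saved under pics/ and viewed, at most 10 in all, crops included, and the job is handed in when it is done.

Besides the shell and the picture viewer there is one more tool, called as a command line: name --argument value ..., lists and objects as JSON in quotes. servo_tool: Moves the arm, as the interface text tells. Its arguments: {"type":"object","properties":{"targets":{"type":"array"},"force":{"type":"number"}},"required":["targets"]}

```bash
mkdir -p pics
cat > h.py <<'E'
import numpy as np, cv2
from station import monitor, viewer, order
def grab(n,save=None):
    f=viewer.grab_frame(n)
    if save: cv2.imwrite('pics/'+save,f['color'])
    return f
def K(f):
    F=192/np.tan(np.radians(f['fovy'])/2); return F
def ray(f,uv):
    F=K(f); d=np.array([(uv[0]-f['cx'])/F,(uv[1]-f['cy'])/F]); s=d.copy()
    for _ in range(20): s=d/(1+f['k1']*(s@s))
    R=np.array(f['R']);t=np.array(f['t'])
    return -R.T@t, R.T@np.array([s[0],s[1],1])
def onz(f,uv,z):
    o,d=ray(f,uv); return o+d*(z-o[2])/d[2]
def proj(f,X):
    c=np.array(f['R'])@X+np.array(f['t']); s=c[:2]/c[2]; s=s*(1+f['k1']*(s@s)); return s*K(f)+[f['cx'],f['cy']]
E
python3 - <<'E'
from h import *
a=grab('scene','s0.png');b=grab('top','t0.png')
s=monitor.get_state();print(s)
for f in(a,b):print(f['fovy'],f['k1'],-np.array(f['R']).T@f['t'])
E
```

```text
{'t': 0.1, 'q': array([-9.12886407e-01,  3.59303121e-01,  1.11716279e-02, -3.06395098e-04,
       -1.22411676e+00, -2.88116564e-01]), 'qd': array([ 0.00016069, -0.00041261,  0.0022443 ,  0.00228656, -0.00198877,
       -0.00170988]), 'joint_efforts': array([-1.15058112e-03, -5.84164917e+01,  2.93750507e+01,  7.01559484e+00,
        1.00993115e-02, -6.34136882e-05]), 'eef_pos': array([ 0.24380318, -0.62900152,  0.24773381]), 'ee_rot': array([ 3.14011872e+00, -1.36422161e-04, -2.77190351e+00]), 'force': array([-0.76504042, -0.31358415,  0.17686246]), 'moment': array([ 0.05817479, -0.00257354,  0.00751448]), 'gripper_force': 0.0, 'width': 0.0877297479220237}
53.02040937911575 -0.09413769993230453 [ 1.01623415 -0.62055697  1.13199244]
48.108532821829456 0.046078162796043376 [0.50791986 0.01619175 1.19323064]
```

View pics/t0.png

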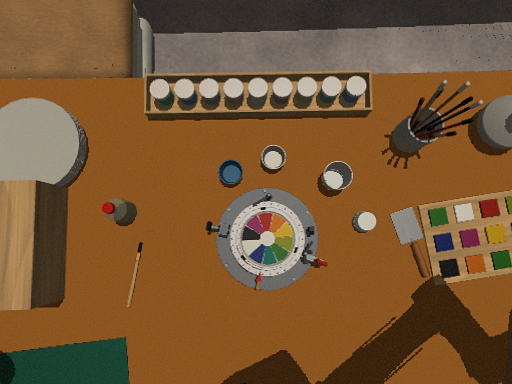

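View pics/s0.png

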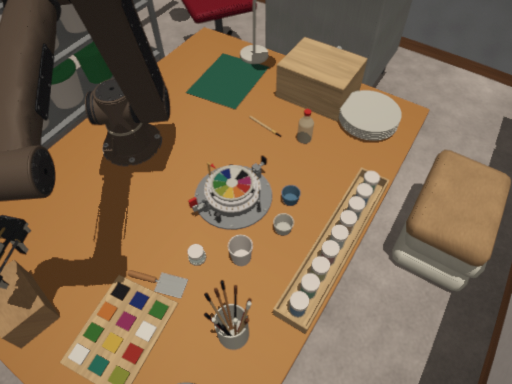

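The top view shows the wheel near (267,239), the red pointer at (259,278), the red pad at (320,263), the black knob at (211,227), and the white panel to the left of the pointer. Next I measure these.

Run:
```python
from h import *
f=grab('top');c=f['color'];h=cv2.cvtColor(c,cv2.COLOR_BGR2HSV)
cv2.imwrite('pics/t1.png',cv2.resize(c[180:300,195:340],None,fx=5,fy=5,interpolation=cv2.INTER_CUBIC))
m=((h[...,1]<70)&(h[...,2]>50)).astype(np.uint8); 
roi=np.zeros_like(m);roi[180:300,200:335]=1;m*=roi
m=cv2.morphologyEx(m,cv2.MORPH_OPEN,np.ones((3,3)))
cs,_=cv2.findContours(m,0,2);k=max(cs,key=cv2.contourArea)
hull=cv2.convexHull(k)[:,0].astype(float)
P=np.array([onz(f,p,0.01)[:2] for p in k[:,0].astype(float)])
# robust circle: keep points near r=.14
ctr=onz(f,(267,239),.01)[:2]
from scipy.optimize import least_squares
r=least_squares(lambda x:np.hypot(*(P-x[:2]).T)-.14,ctr,loss='soft_l1',f_scale=.002)
print('centre',r.x, 'resid',np.median(abs(r.fun)))
C=r.x
red=(((h[...,0]<6)|(h[...,0]>174))&(h[...,1]>160)&(h[...,2]>60)).astype(np.uint8)*roi
n,l,s,ce=cv2.connectedComponentsWithStats(red)
for i in range(1,n):
  if s[i,4]>5:
    for z in(.086,.1):
      w=onz(f,ce[i],z)[:2]-C;print(s[i],ce[i],z,np.hypot(*w),np.degrees(np.arctan2(w[1],w[0])))
blk=((h[...,2]<45)).astype(np.uint8)*roi
n,l,s,ce=cv2.connectedComponentsWithStats(blk)
for i in range(1,n):
  if s[i,4]>8:
      w=onz(f,ce[i],.09)[:2]-C;print('blk',s[i],ce[i],np.hypot(*w),np.degrees(np.arctan2(w[1],w[0])))
```

```text
centre [0.5037184  0.00167744] resid 0.0034504108636408126
[259 213  13  18 154] [265.47402597 220.17532468] 0.086 0.04432048677522232 5.749938447081067
[259 213  13  18 154] [265.47402597 220.17532468] 0.1 0.04383169309450447 5.981669644434978
[316 259  11   7  37] [320.97297297 262.24324324] 0.086 0.1494616518255019 -115.7096217022617
[316 259  11   7  37] [320.97297297 262.24324324] 0.1 0.14738343923680208 -115.72196405182157
[256 274   5   8  24] [258.41666667 278.04166667] 0.086 0.10487059291985568 166.2725062391076
[256 274   5   8  24] [258.41666667 278.04166667] 0.1 0.10353671238187856 166.16687273734482
blk [264 196   8   5  19] [267.68421053 198.26315789] 0.10020064643446887 -1.256469774786154
blk [206 222   6   9  37] [208.64864865 225.91891892] 0.15330749953324851 78.05034412586157
blk [243 227  17  13 115] [249.55652174 234.06956522] 0.046642880263495085 78.590389262367
blk [306 227   8  10  43] [308.79069767 232.        ] 0.10619645805734185 -83.4866086492428
blk [294 248   3   5   9] [295. 250.] 0.07664144833895878 -115.43063517426363
blk [241 255   4   5   9] [242.66666667 257.22222222] 0.08054276575348344 127.38976293056444
blk [300 258   6   6  17] [302.47058824 260.29411765] 0.10553253486794648 -124.01066169461504
```

View pics/t1.png

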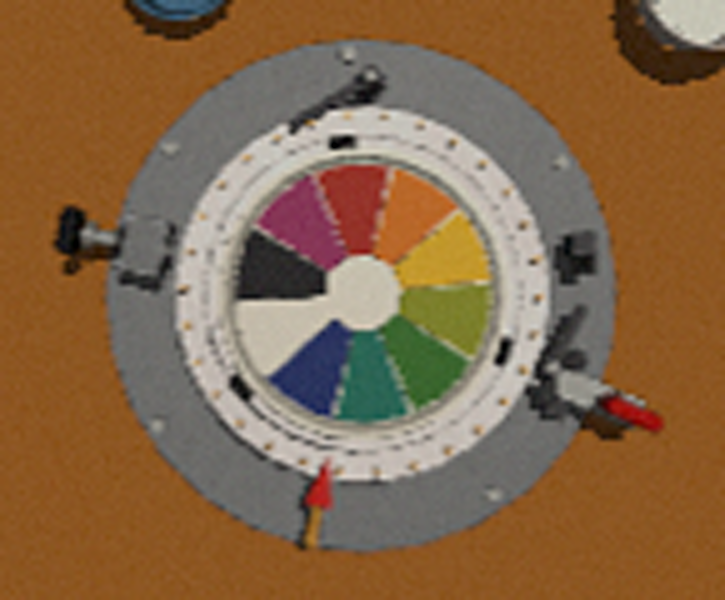

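Run:
```python
from h import *
from scipy.optimize import least_squares
f=grab('top');c=f['color'];h=cv2.cvtColor(c,cv2.COLOR_BGR2HSV)
m=((h[...,1]<70)&(h[...,2]>50)).astype(np.uint8)
roi=np.zeros_like(m);roi[180:300,200:335]=1;m*=roi
m=cv2.morphologyEx(m,cv2.MORPH_OPEN,np.ones((3,3)))
cs,_=cv2.findContours(m,0,cv2.CHAIN_APPROX_NONE);k=max(cs,key=cv2.contourArea)
P=np.array([onz(f,p,.01)[:2] for p in k[:,0].astype(float)])
x=np.array([.504,.002,.14])
for tol in(.012,.008,.005,.004):
  d=np.hypot(*(P-x[:2]).T)-x[2];Q=P[abs(d)<tol]
  x=least_squares(lambda x:np.hypot(*(Q-x[:2]).T)-x[2],x).x
print(x,len(Q),len(P))
C=x[:2]
# plate: angular colour profile at z=.082
A=np.arange(0,360,1.)
prof=[]
for a in A:
  px=[proj(f,np.r_[C+r*np.array([np.cos(np.radians(a)),np.sin(np.radians(a))]),.082]) for r in(.04,.045,.05,.055,.06)]
  v=[cv2.getRectSubPix(c,(1,1),tuple(map(float,p)))[0,0] for p in px]
  prof.append(np.mean(v,0))
prof=np.array(prof)
g=np.linalg.norm(np.roll(prof,-3,0)-np.roll(prof,3,0),axis=1)
ph=sum(g*np.exp(1j*np.radians(A)*10));print('boundary phase mod36',np.degrees(np.angle(ph))/10)
w=(prof.min(1)>120);print('white',A[w])
red=(((h[...,0]<6)|(h[...,0]>174))&(h[...,1]>140)&(h[...,2]>50)).astype(np.uint8)
for (r0,r1,c0,c1) in((255,275,310,330),(270,290,250,265)):
  ys,xs=np.nonzero(red[r0:r1,c0:c1]);W=[onz(f,(u+c0,v+r0),.1 if c0>300 else .086)[:2]-C for u,v in zip(xs,ys)]
  W=np.array(W);print(np.c_[xs+c0,ys+r0].mean(0),np.hypot(*W.T).min(),np.hypot(*W.T).max(),np.degrees(np.arctan2(*W.mean(0)[::-1])),W.mean(0)+C,cv2.PCACompute(W,None)[1][0])
b=proj(f,np.r_[C,.082]);print('ctr px',b)
```

```text
[0.50212203 0.00252713 0.13725578] 283 356
boundary phase mod36 -15.008629894761615
white [ 93.  94.  95.  96.  97.  98.  99. 100. 101. 102. 103. 104. 105. 106.
 107. 108. 109. 110. 111. 112. 113. 114. 115. 116. 117. 118. 119. 120.
 121. 122. 123. 124. 125. 126. 127. 128. 129.]
[320.97435897 262.15384615] 0.1339123424715296 0.16162422944615196 -114.93989213235085 [ 0.43997707 -0.13110901] [0.43129622 0.90221038]
[258.59259259 277.88888889] 0.09243633616935584 0.11001933087887611 166.71714595352384 [0.40221916 0.0261116 ] [ 0.9620725 -0.2727939]
ctr px [267.17065013 238.02802722]
```

servo_tool --targets '[{"xyz": [-2.4,2.92,0],"angular": [0,0,0],"claw": 0},{"xyz": [-2.4,2.92,0],"angular": [0,0,0],"claw": 0},{"xyz": [-2.4,2.92,0],"angular": [0,0,0],"claw": 0},{"xyz": [-2.4,2.92,0],"angular": [0,0,0],"claw": 0},{"xyz": [-2.4,2.92,0],"angular": [0,0,0],"claw": 0},{"xyz": [-2.4,2.92,0],"angular": [0,0,0],"claw": 0},{"xyz": [-2.4,2.92,0],"angular": [0,0,0],"claw": 0},{"xyz": [-2.4,2.92,0],"angular": [0,0,0],"claw": 0},{"xyz": [-2.4,2.92,0],"angular": [0,0,0],"claw": 0},{"xyz": [-2.4,2.92,0],"angular": [0,0,0],"claw": 0},{"xyz": [-2.4,2.92,0],"angular": [0,0,0],"claw": 0},{"xyz": [-2.4,2.92,0],"angular": [0,0,0],"claw": 0},{"xyz": [-2.4,2.92,0],"angular": [0,0,0],"claw": 0},{"xyz": [-2.4,2.92,0],"angular": [0,0,0],"claw": 0},{"xyz": [0,0,0],"angular": [0,0,7.73],"claw": 0},{"xyz": [0,0,0],"angular": [0,0,7.73],"claw": 0},{"xyz": [0,0,0],"angular": [0,0,7.73],"claw": 0},{"xyz": [0,0,0],"angular": [0,0,7.73],"claw": 0},{"xyz": [0,0,0],"angular": [0,0,7.73],"claw": 0},{"xyz": [0,0,0],"angular": [0,0,7.73],"claw": 0}]'

```text
t: 2.2
eef_pos: [0.4093, -0.1267, 0.2486]
ee_rot: [3.142, -0.0, 2.696]
force: [0.1, 0.2, -0.0]
width: 0.0005
gripper_force: 0.0
```

Run:
```python
from h import *
f=grab('wrist','w1.png');s=monitor.get_state();print(s['t'],s['eef_pos'],s['ee_rot'],s['force'],s['width'])
print(f['fovy'],-np.array(f['R']).T@f['t'],proj(f,np.array([.503,.002,.082])),proj(f,np.array([.439,-.1337,.1])))
```

```text
2.25 [ 0.40935086 -0.12667936  0.24856302] [ 3.14140214e+00 -1.86391505e-05  2.68829846e+00] [ 0.21647623 -0.44941861  0.69519989] 0.0001877127357176261
60.672763421770696 [ 0.34542619 -0.09623064  0.38446196] [410.84883868 209.6609481 ] [259.08197922 216.66868315]
```

View pics/w1.png

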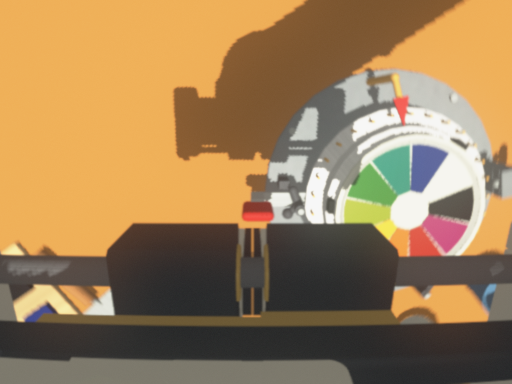

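The wrist view shows the pad at (258,211), the pointer tip at (402,122), the hub at (410,210) and the white panel near (450,182). I'll refine the centre, pad and phase from this view.

```bash
cat > m.py <<'E'
from h import *
from scipy.optimize import least_squares
def phase(f,C):
    c=f['color'];A=np.arange(0,360,1.);prof=[]
    for a in A:
        px=[proj(f,np.r_[C+r*np.array([np.cos(np.radians(a)),np.sin(np.radians(a))]),.082]) for r in(.035,.04,.045,.05,.055)]
        v=[cv2.getRectSubPix(c,(1,1),tuple(map(float,p)))[0,0] if (5<p[0]<507 and 5<p[1]<379) else np.zeros(3) for p in px]
        prof.append(np.mean(v,0))
    prof=np.array(prof)
    w=A[(prof.min(1)>150)&(prof.max(1)-prof.min(1)<70)]
    return w
E
python3 - <<'E'
from m import *
f=grab('wrist');c=f['color'];h=cv2.cvtColor(c,cv2.COLOR_BGR2HSV)
hub=((h[...,1]<60)&(h[...,2]>150)).astype(np.uint8)
# hub: threshold, opened to cut it off from the white panel
sub=cv2.morphologyEx(hub[180:240,380:440],cv2.MORPH_OPEN,cv2.getStructuringElement(2,(25,25)))
n,l,s,ce=cv2.connectedComponentsWithStats(sub);print('hub',s[1:],ce[1:]+[380,180])
hc=ce[1]+[380,180]
print('hub world',[onz(f,hc,z) for z in(.082,.086)])
red=(((h[...,0]<6)|(h[...,0]>174))&(h[...,1]>150)&(h[...,2]>80)).astype(np.uint8)
n,l,s,ce=cv2.connectedComponentsWithStats(red)
C=onz(f,hc,.082)[:2]
for i in range(1,n):
  if s[i,4]>30:
    ys,xs=np.nonzero(l==i);W=np.array([onz(f,(u,v),.1 if s[i,0]<300 else .086)[:2]-C for u,v in zip(xs,ys)])
    R=np.hypot(*W.T);print(s[i],ce[i],'R',R.min(),R.max(),'tip ang',np.degrees(np.arctan2(*W[R.argmin()][::-1])),'mean',np.degrees(np.arctan2(*W.mean(0)[::-1])),W.mean(0)+C)
w=phase(f,C);print('white',w)
E
```

```text
hub [[  47    0   13   17  183]
 [  12    8   38   38 1145]] [[433.6557377  186.85245902]
 [410.57030568 206.56419214]]
hub world [array([0.49187264, 0.02929696, 0.082     ]), array([0.48993922, 0.02764371, 0.086     ])]
[393  94  13  27 191] [399.92670157 103.08900524] R 0.0753596852740701 0.09844740622274122 tip ang -173.0941830287512 mean -176.35278832279872 [0.40221901 0.02358226]
[244 203  30  18 472] [257.58050847 211.55932203] R 0.15873896050732642 0.18548286447558254 tip ang -107.90432845619563 mean -109.64936984259658 [ 0.43391246 -0.1330314 ]
[411 224  33  32 690] [423.64347826 242.6173913 ] R 0.03781952805738281 0.07252586027074608 tip ang -38.99126079367131 mean -29.737326326113486 [0.54139986 0.00100435]
white [ 51.  52.  53.  54.  55.  56.  57.  58.  59.  60.  61.  62.  63.  64.
  65.  67.  68.  69.  70.  71.  72.  73.  74.  75.  76.  77.  78.  79.
  80.  81.  82.  83.  84.  85.  86.  87.  88.  89.  90.  91.  92.  93.
  94.  95.  96.  97.  98.  99. 100. 101. 102. 103. 104. 105. 106. 107.
 108. 109. 110. 111. 112. 113. 114. 115. 116. 117. 118. 119. 120. 121.
 122. 123. 124. 125. 126. 127. 128. 129. 130. 131. 132. 133. 134. 135.
 136. 137. 138. 139. 140. 141. 142. 143. 144. 145. 146. 147. 148. 149.
 150. 151. 152. 153. 154. 155. 156. 157. 158. 159. 160. 161. 162. 163.
 164. 165. 166. 167. 168. 169. 170. 171. 172. 173. 174. 175. 176. 177.
 178. 189. 190. 265. 266. 267. 268. 269. 270. 271. 272. 273. 274. 275.
 276. 277. 278. 279. 280. 281. 282. 283. 284. 285. 286. 287. 288. 289.
 290. 291. 292. 293. 294. 295. 296. 297. 298. 299.]
```

Run:
```python
from m import *
f=grab('wrist');c=f['color'];h=cv2.cvtColor(c,cv2.COLOR_BGR2HSV)
red=(((h[...,0]<6)|(h[...,0]>174))&(h[...,1]>150)&(h[...,2]>80)).astype(np.uint8)
n,l,s,ce=cv2.connectedComponentsWithStats(red)
# plate rim: boundary of coloured panels radius -> fit centre from saturated panel pixels
hub=((h[...,1]<60)&(h[...,2]>150)).astype(np.uint8)
edges=[]
g0=np.array([410.,209.])
for a in np.radians(np.arange(0,360,3)):
  for r in np.arange(6,40,.5):
    p=g0+r*np.array([np.cos(a),np.sin(a)])
    if not hub[int(round(p[1])),int(round(p[0]))]: break
  if r<24: edges.append(onz(f,p,.083)[:2])
E=np.array(edges);x=least_squares(lambda x:np.hypot(*(E-x[:2]).T)-x[2],[.503,.002,.02],loss='soft_l1',f_scale=.001).x
print('hub fit',x,len(E));C=x[:2]
for i in range(1,n):
  if s[i,4]>30:
    ys,xs=np.nonzero(l==i);W=np.array([onz(f,(u,v),.1 if s[i,0]<300 else .086)[:2]-C for u,v in zip(xs,ys)])
    R=np.hypot(*W.T);print(s[i],'R',R.min(),R.max(),'tip ang',np.degrees(np.arctan2(*W[R.argmin()][::-1])),'mean',np.degrees(np.arctan2(*W.mean(0)[::-1])),W.mean(0)+C)
w=phase(f,C);print('white',w.min(),w.max(),len(w),w.mean())
```

```text
hub fit [0.50074643 0.00127238 0.01983058] 108
[394  96  13  27 186] R 0.085506688977796 0.10874014968346599 tip ang 166.98005231987761 mean 167.17680230819852 [0.40239993 0.02365804]
[243 203  30  18 481] R 0.13648050835514325 0.16310190324222842 tip ang -114.38376501155074 mean -116.41374236970783 [ 0.4339793  -0.13314818]
[411 226  32  30 628] R 0.019403173878848896 0.06278618857765304 tip ang -2.979711175457199 mean -0.3039454448278565 [0.54033086 0.00106239]
white 17.0 235.0 50 112.42
```

servo_tool --targets '[{"xyz": [0,0,2],"angular": [0,0,0],"claw": 0},{"xyz": [0,0,2],"angular": [0,0,0],"claw": 0},{"xyz": [0,0,2],"angular": [0,0,0],"claw": 0},{"xyz": [0,0,2],"angular": [0,0,0],"claw": 0},{"xyz": [0,0,2],"angular": [0,0,0],"claw": 0},{"xyz": [0,0,2],"angular": [0,0,0],"claw": 0},{"xyz": [0,0,2],"angular": [0,0,0],"claw": 0},{"xyz": [0,0,1.6],"angular": [0,0,0],"claw": 0},{"xyz": [0,0,0],"angular": [0,0,0],"claw": 0},{"xyz": [0,0,0],"angular": [0,0,0],"claw": 0}]'

```text
t: 3.35
eef_pos: [0.4096, -0.1268, 0.0928]
ee_rot: [-3.141, -0.0, 2.704]
force: [0.2, 0.3, 0.7]
width: 0.0005
gripper_force: 0.0
```

```bash
cat >> m.py <<'E'
def white(f,C):
    """angle of the white panel's middle: longest run of white"""
    w=phase(f,C);runs=np.split(w,np.where(np.diff(w)>2)[0]+1);r=max(runs,key=len);return r[0],r[-1],(r[0]+r[-1])/2
E
python3 - <<'E'
from m import *
C=np.array([.502,.002])
f=grab('wrist','w2.png');print(white(f,C))
g=grab('top');x=None
h=cv2.cvtColor(g['color'],cv2.COLOR_BGR2HSV)
P=phase(g,C);print(P)
s=monitor.get_state();print(s['eef_pos'],s['ee_rot'],s['force'])
E
```

```text
(np.float64(197.0), np.float64(198.0), np.float64(197.5))
[ 89.  90.  91.  92.  93.  94.  95.  96.  97.  98.  99. 100. 101. 102.
 103. 104. 105. 106. 107. 108. 109. 110. 111. 112. 113. 114. 115. 116.
 117. 118. 119. 120. 121. 122. 123. 124.]
[ 0.41014762 -0.12671588  0.09343208] [3.14098036e+00 1.26078193e-03 2.70344243e+00] [-0.49676679 -0.1286716  -0.05527171]
```

View pics/w2.png

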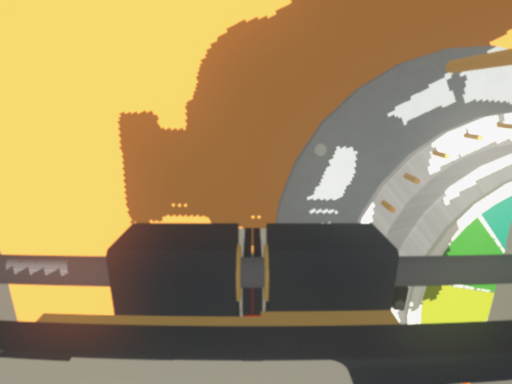

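The wrist view just shows the base ring at the right edge, with the pad hidden behind the fingers. From the top camera, the white panel's middle is at 106.5° against 167° for the pointer, which makes 5 clicks. Now a slow first stroke.

servo_tool --targets '[{"xyz": [-0.28,0,0],"angular": [0,0,0],"claw": 0},{"xyz": [-0.28,0,0],"angular": [0,0,0],"claw": 0},{"xyz": [-0.28,0,0],"angular": [0,0,0],"claw": 0},{"xyz": [-0.28,0,0],"angular": [0,0,0],"claw": 0},{"xyz": [-0.28,0,0],"angular": [0,0,0],"claw": 0},{"xyz": [-0.3,-0.03,0],"angular": [0,0,-1.09],"claw": 0},{"xyz": [-0.3,-0.03,0],"angular": [0,0,-1.09],"claw": 0},{"xyz": [-0.3,-0.03,0],"angular": [0,0,-1.09],"claw": 0},{"xyz": [-0.3,-0.03,0],"angular": [0,0,-1.09],"claw": 0},{"xyz": [-0.3,-0.03,0],"angular": [0,0,-1.09],"claw": 0},{"xyz": [-0.3,-0.03,0],"angular": [0,0,-1.09],"claw": 0},{"xyz": [-0.3,-0.03,0],"angular": [0,0,-1.09],"claw": 0},{"xyz": [-0.3,-0.03,0],"angular": [0,0,-1.09],"claw": 0},{"xyz": [0,0,0],"angular": [0,0,0],"claw": 0},{"xyz": [0,0,0],"angular": [0,0,0],"claw": 0}]'

```text
t: 4.95
eef_pos: [0.4434, -0.1437, 0.0924]
ee_rot: [-3.142, -0.0, 2.854]
force: [-2.1, 3.0, -0.4]
width: 0.0003
gripper_force: 1.6
```

```bash
cat > st.py <<'E'
from m import *
import sys
C=np.array([.502,.002])
g=grab('top',sys.argv[1] if len(sys.argv)>1 else None);w=white(g,C)
s=monitor.get_state();T=np.radians(np.degrees(s['ee_rot'][2])+180)
d=s['eef_pos'][:2]-C
F=np.mean([monitor.get_state()['force'] for _ in range(1)],0)
print('t',s['t'],'white',w,'wheel deg',w[2]-167,'tcp R,ang',np.hypot(*d),np.degrees(np.arctan2(d[1],d[0])),'z',s['eef_pos'][2],'push',-(F[0]*np.cos(T)+F[1]*np.sin(T)),F)
E
python3 st.py t2.png
```

```text
t 5.0 white (np.float64(92.0), np.float64(126.0), np.float64(109.0)) wheel deg -58.0 tcp R,ang 0.15703981368610745 -111.9359463762056 z 0.09241895837386468 push 2.7960904879812736 [-1.90324022  3.42109433 -0.20465991]
```

View pics/t2.png

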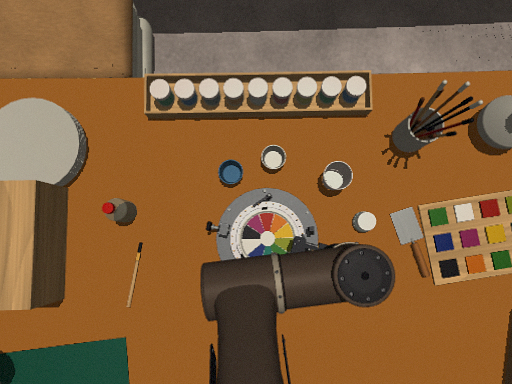

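The picture shows the arm over the lower half, with the white and black panels near (252,238) still visible. The wheel has turned about 3°. I continue in small steps.

servo_tool --targets '[{"xyz": [-0.3,-0.03,0],"angular": [0,0,-1.09],"claw": 0},{"xyz": [-0.3,-0.03,0],"angular": [0,0,-1.09],"claw": 0},{"xyz": [-0.3,-0.03,0],"angular": [0,0,-1.09],"claw": 0},{"xyz": [-0.3,-0.03,0],"angular": [0,0,-1.09],"claw": 0},{"xyz": [0,0,0],"angular": [0,0,0],"claw": 0},{"xyz": [0,0,0],"angular": [0,0,0],"claw": 0}]'

```text
t: 5.6
eef_pos: [0.4546, -0.1479, 0.0924]
ee_rot: [-3.142, -0.0, 2.93]
force: [-3.1, 1.8, -0.5]
width: 0.0005
gripper_force: 1.5
```

```bash
cat >> st.py <<'E'
def prof(img):
    A=np.arange(-40,121,.5);q=[]   # uncovered sector
    for a in A:
        v=[cv2.getRectSubPix(img,(1,1),tuple(map(float,proj(g,np.r_[C+r*np.array([np.cos(np.radians(a)),np.sin(np.radians(a))]),.082]))))[0,0] for r in(.035,.04,.045,.05,.055,.06)]
        q.append(np.mean(v,0))
    return np.array(q,float)
p0=prof(cv2.imread('pics/t0.png'));p1=prof(g['color'])
L=range(0,130) # shift in half degrees
e=[np.abs(p1[l:]-p0[:len(p0)-l]).mean() for l in L];b=int(np.argmin(e));print('wheel turned since start, deg',b/2,'err',e[b])
E
python3 st.py
```

```text
t 5.65 white (np.float64(97.0), np.float64(121.0), np.float64(109.0)) wheel deg -58.0 tcp R,ang 0.15725764696523595 -107.5549330563994 z 0.09244541001080173 push 3.4345754894367957 [-2.88306925  2.92815066 -1.66374746]
wheel turned since start, deg 1.5 err 9.573145245559038
```

servo_tool --targets '[{"xyz": [-0.25,-0.025,0],"angular": [0,0,-0.91],"claw": 0},{"xyz": [-0.25,-0.025,0],"angular": [0,0,-0.91],"claw": 0},{"xyz": [-0.2,-0.02,0],"angular": [0,0,-0.73],"claw": 0},{"xyz": [0,0,0],"angular": [0,0,0],"claw": 0},{"xyz": [0,0,0],"angular": [0,0,0],"claw": 0}]'

```text
t: 6.15
eef_pos: [0.4617, -0.1501, 0.0925]
ee_rot: [-3.141, 0.0, 2.974]
force: [-1.9, 1.3, -1.3]
width: 0.0005
gripper_force: 1.4
```

```bash
cat > st.py <<'E'
from m import *
import sys
C=np.array([.502,.002])
def bd(g,lo,hi):  # angle of the black-to-white edge, sub-degree
    A=np.arange(lo,hi,.25);v=[np.mean([cv2.getRectSubPix(g['color'],(1,1),tuple(map(float,proj(g,np.r_[C+r*np.array([np.cos(np.radians(a)),np.sin(np.radians(a))]),.082]))))[0,0].min() for r in(.04,.045,.05,.055,.06)]) for a in A]
    v=np.array(v);i=np.where(v>110)[0];return A[i[0]] if len(i) else None
g=grab('top',sys.argv[3] if len(sys.argv)>3 else None)
s=monitor.get_state();T=s['ee_rot'][2]+np.pi
d=s['eef_pos'][:2]-C;F=s['force']
print('t',s['t'],'edge',bd(g,float(sys.argv[1]),float(sys.argv[2])),'tcp R,ang',np.hypot(*d),np.degrees(np.arctan2(d[1],d[0])),'z',s['eef_pos'][2],'push',-(F[0]*np.cos(T)+F[1]*np.sin(T)),F)
E
python3 -c "
import sys;sys.argv=['',80,120]
import st,numpy as np
g=dict(st.g);g['color']=st.cv2.imread('pics/t0.png');print('t0 edge',st.bd(g,80,120))
g['color']=st.cv2.imread('pics/t2.png');print('t2 edge',st.bd(g,80,120))"
```

```text
t 6.2 edge 97.5 tcp R,ang 0.1573105145923091 -104.86121618188095 z 0.0925479617410922 push 2.9087037585577407 [-2.56888516  2.25706102 -1.6371684 ]
t0 edge 93.75
t2 edge 90.5
```

Run:
```python
from m import *
a=[grab('top') for _ in range(2)]
for f in a: print(-np.array(f['R']).T@f['t'],proj(f,np.array([.502,.002,.082])))
t0=cv2.imread('pics/t0.png');t2=cv2.imread('pics/t2.png');n=a[1]['color']
o=lambda i:i[140:300,190:340]
cv2.imwrite('pics/c.png',cv2.resize(np.hstack([t0[195:280,215:315],t2[195:280,215:315],n[195:280,215:315]]),None,fx=2.6,fy=4,interpolation=cv2.INTER_CUBIC))
g=lambda i:np.float32(cv2.cvtColor(i[70:200,140:380],cv2.COLOR_BGR2GRAY))
print(cv2.phaseCorrelate(g(t0),g(t2)),cv2.phaseCorrelate(g(t0),g(n)))
```

```text
[0.50791986 0.01619175 1.19323064] [267.37671874 238.07246351]
[0.50791986 0.01619175 1.19323064] [267.37671874 238.07246351]
((0.02436027351376424, 0.49587601697867), 0.9908073408221021) ((0.00531754441747978, 0.5044853569143442), 0.9943471916810965)
```

View pics/c.png

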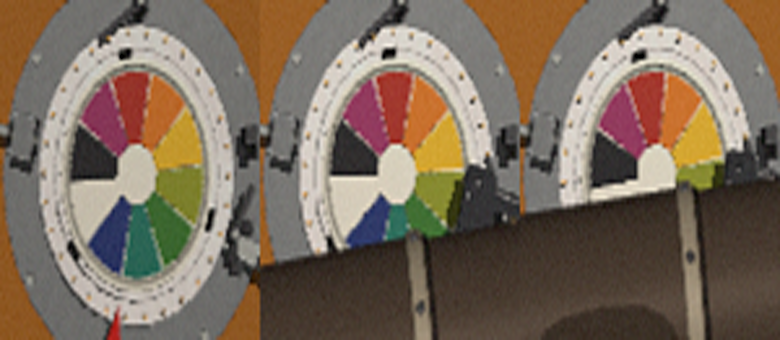

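The crops show the wheel barely moved in the middle picture and turned about 5° in the last one. The registered sector measure is the reliable one, so I'll use that.

```bash
cat > st.py <<'E'
from m import *
import sys
C=np.array([.502,.002])
F0=None
def prof(g,A):
    c=g['color'];sh=SH
    return np.array([np.mean([cv2.getRectSubPix(c,(1,1),tuple(map(float,proj(g,np.r_[C+r*np.array([np.cos(np.radians(a)),np.sin(np.radians(a))]),.082])+sh)))[0,0] for r in(.035,.04,.045,.05,.055,.06)],0) for a in A],float)
def turn(g,gref,guess,lo=-20,hi=80):
    """deg turned relative to reference picture, within +-14 of guess"""
    global SH
    A=np.arange(lo,hi,.5)
    SH=np.array([0,.5]);p1=prof(g,A);best=[]
    SH=np.zeros(2);B=np.arange(lo-80,hi+20,.5);p0=prof(gref,B)
    for k in np.arange(guess-14,guess+14.1,.5):
        i=int(round((lo-k-B[0])*2))
        if i<0 or i+len(A)>len(B): continue
        q=p0[i:i+len(A)];best.append((np.abs(p1-q-(p1-q).mean(0)).mean(),k))
    return min(best)
if __name__=='__main__':
    g=grab('top',sys.argv[2] if len(sys.argv)>2 else None)
    ref=dict(g);ref['color']=cv2.imread('pics/t0.png')
    e,k=turn(g,ref,float(sys.argv[1]))
    s=monitor.get_state();T=s['ee_rot'][2]+np.pi
    d=s['eef_pos'][:2]-C;F=s['force']
    print('t',s['t'],'turned',k,'err',round(e,1),'tcp R,ang',np.hypot(*d).round(4),np.degrees(np.arctan2(d[1],d[0])).round(2),'yaw',np.degrees(s['ee_rot'][2]).round(1),'push',-(F[0]*np.cos(T)+F[1]*np.sin(T)),F.round(1))
E
python3 - <<'E'
from st import *
g=grab('top');ref=dict(g);ref['color']=cv2.imread('pics/t0.png')
print(turn(g,ref,5));t2=dict(g);t2['color']=cv2.imread('pics/t2.png');print(turn(t2,ref,0))
E
```

```text
(np.float64(3.0263111111111116), np.float64(3.0))
(np.float64(3.294522222222221), np.float64(-3.5))
```

The wheel settled about 4° back after the first picture, which is why the count reads exactly 5.04 stops now. About 7° of this stroke is done.

servo_tool --targets '[{"xyz": [-0.2,-0.02,0],"angular": [0,0,-0.73],"claw": 0},{"xyz": [-0.2,-0.02,0],"angular": [0,0,-0.73],"claw": 0},{"xyz": [-0.2,-0.02,0],"angular": [0,0,-0.73],"claw": 0},{"xyz": [0,0,0],"angular": [0,0,0],"claw": 0},{"xyz": [0,0,0],"angular": [0,0,0],"claw": 0}]'

```text
t: 6.85
eef_pos: [0.4677, -0.1516, 0.0926]
ee_rot: [-3.142, 0.0, 3.013]
force: [-1.7, 1.8, -0.6]
width: 0.0004
gripper_force: 1.4
```

```bash
python3 st.py 5
```

```text
t 6.9 turned 6.0 err 3.4 tcp R,ang 0.1573 -102.62 yaw 172.6 push 2.5163004151696167 [-2.3  2.1  0.1]
```

servo_tool --targets '[{"xyz": [-0.15,-0.015,0],"angular": [0,0,-0.54],"claw": 0},{"xyz": [-0.15,-0.015,0],"angular": [0,0,-0.54],"claw": 0},{"xyz": [0,0,0],"angular": [0,0,0],"claw": 0},{"xyz": [0,0,0],"angular": [0,0,0],"claw": 0}]'

```text
t: 7.3
eef_pos: [0.4705, -0.1522, 0.0926]
ee_rot: [-3.142, 0.0, 3.032]
force: [-2.1, 1.4, -0.7]
width: 0.0002
gripper_force: 1.5
```

servo_tool --targets '[{"xyz": [-0.1,-0.01,0],"angular": [0,0,-0.36],"claw": 0},{"xyz": [0,0,0],"angular": [0,0,0],"claw": 0},{"xyz": [0,0,0],"angular": [0,0,0],"claw": 0}]'

```text
t: 7.6
eef_pos: [0.4711, -0.1523, 0.0926]
ee_rot: [-3.142, -0.001, 3.038]
force: [-5.4, 2.8, 2.2]
width: 0.001
gripper_force: 2.4
```

```bash
python3 st.py 7
```

```text
t 7.65 turned 6.5 err 3.5 tcp R,ang 0.1574 -101.33 yaw 174.1 push 4.384207482410829 [-4.2  2.4  1.6]
```

servo_tool --targets '[{"xyz": [-0.06,-0.006,0],"angular": [0,0,-0.22],"claw": 0},{"xyz": [0,0,0],"angular": [0,0,0],"claw": 0},{"xyz": [0,0,0],"angular": [0,0,0],"claw": 0}]'

```text
t: 7.95
eef_pos: [0.4714, -0.1524, 0.0926]
ee_rot: [3.142, -0.001, 3.042]
force: [-6.1, 2.3, 3.1]
width: 0.0006
gripper_force: 2.9
```

servo_tool --targets '[{"xyz": [-0.06,-0.006,0],"angular": [0,0,-0.22],"claw": 0},{"xyz": [0,0,0],"angular": [0,0,0],"claw": 0},{"xyz": [0,0,0],"angular": [0,0,0],"claw": 0}]'

```text
t: 8.25
eef_pos: [0.4717, -0.1525, 0.0926]
ee_rot: [3.142, -0.002, 3.046]
force: [-6.4, 3.9, 4.7]
width: 0.0003
gripper_force: 3.5
```

```bash
python3 st.py 7
```

```text
t 8.3 turned 6.5 err 3.3 tcp R,ang 0.1575 -101.12 yaw 174.5 push 7.22772713695677 [-6.9  3.5  4.6]
```

servo_tool --targets '[{"xyz": [0.3,0.03,0],"angular": [0,0,1.09],"claw": 0},{"xyz": [0.3,0.03,0],"angular": [0,0,1.09],"claw": 0},{"xyz": [0.3,0.03,0],"angular": [0,0,1.09],"claw": 0},{"xyz": [0.3,0.03,0],"angular": [0,0,1.09],"claw": 0},{"xyz": [0.3,0.03,0],"angular": [0,0,1.09],"claw": 0},{"xyz": [0.3,0.03,0],"angular": [0,0,1.09],"claw": 0},{"xyz": [0.3,0.03,0],"angular": [0,0,1.09],"claw": 0},{"xyz": [0.3,0.03,0],"angular": [0,0,1.09],"claw": 0},{"xyz": [0.3,0.03,0],"angular": [0,0,1.09],"claw": 0},{"xyz": [0.3,0.03,0],"angular": [0,0,1.09],"claw": 0},{"xyz": [0.3,0.03,0],"angular": [0,0,1.09],"claw": 0},{"xyz": [0.3,0.03,0],"angular": [0,0,1.09],"claw": 0},{"xyz": [0.3,0.03,0],"angular": [0,0,1.09],"claw": 0},{"xyz": [0.3,0.03,0],"angular": [0,0,1.09],"claw": 0},{"xyz": [0.3,0.03,0],"angular": [0,0,1.09],"claw": 0},{"xyz": [0.3,0.03,0],"angular": [0,0,1.09],"claw": 0},{"xyz": [0.3,0.03,0],"angular": [0,0,1.09],"claw": 0},{"xyz": [0.3,0.03,0],"angular": [0,0,1.09],"claw": 0},{"xyz": [0.3,0,0],"angular": [0,0,0],"claw": 0},{"xyz": [0.3,0,0],"angular": [0,0,0],"claw": 0}]'

```text
t: 10.3
eef_pos: [0.4166, -0.1311, 0.0927]
ee_rot: [3.141, 0.001, 2.704]
force: [-0.4, 0.0, -0.0]
width: 0.0005
gripper_force: 0.0
```

Run:
```python
import st;from m import *
C=st.C
g=grab('top','t3.png');ref=dict(g);ref['color']=cv2.imread('pics/t0.png');print(st.turn(g,ref,8,-60,80))
print('white',white(g,C));s=monitor.get_state();print(s['t'],s['eef_pos'],np.degrees(s['ee_rot'][2]),s['force'])
```

```text
(np.float64(3.4063407029478454), np.float64(6.0))
white (np.float64(101.0), np.float64(136.0), np.float64(118.5))
10.35 [ 0.41607594 -0.13102173  0.09260171] 154.89803583034703 [-0.96389959  0.35679706  0.50533029]
```

Exactly +12° (white middle now at 118.5°), so one click is done and four remain. Second stroke.

servo_tool --targets '[{"xyz": [-0.3,0,0],"angular": [0,0,0],"claw": 0},{"xyz": [-0.3,0,0],"angular": [0,0,0],"claw": 0},{"xyz": [-0.35,-0.035,0],"angular": [0,0,-1.27],"claw": 0},{"xyz": [-0.35,-0.035,0],"angular": [0,0,-1.27],"claw": 0},{"xyz": [-0.35,-0.035,0],"angular": [0,0,-1.27],"claw": 0},{"xyz": [-0.35,-0.035,0],"angular": [0,0,-1.27],"claw": 0},{"xyz": [-0.35,-0.035,0],"angular": [0,0,-1.27],"claw": 0},{"xyz": [-0.35,-0.035,0],"angular": [0,0,-1.27],"claw": 0},{"xyz": [-0.35,-0.035,0],"angular": [0,0,-1.27],"claw": 0},{"xyz": [-0.35,-0.035,0],"angular": [0,0,-1.27],"claw": 0},{"xyz": [-0.35,-0.035,0],"angular": [0,0,-1.27],"claw": 0},{"xyz": [-0.35,-0.035,0],"angular": [0,0,-1.27],"claw": 0},{"xyz": [-0.35,-0.035,0],"angular": [0,0,-1.27],"claw": 0},{"xyz": [-0.35,-0.035,0],"angular": [0,0,-1.27],"claw": 0},{"xyz": [-0.35,-0.035,0],"angular": [0,0,-1.27],"claw": 0},{"xyz": [-0.35,-0.035,0],"angular": [0,0,-1.27],"claw": 0},{"xyz": [-0.2,-0.02,0],"angular": [0,0,-0.73],"claw": 0},{"xyz": [-0.1,-0.01,0],"angular": [0,0,-0.36],"claw": 0},{"xyz": [0,0,0],"angular": [0,0,0],"claw": 0},{"xyz": [0,0,0],"angular": [0,0,0],"claw": 0}]'

```text
t: 12.35
eef_pos: [0.4699, -0.1533, 0.0924]
ee_rot: [-3.142, -0.0, 3.032]
force: [-3.1, 1.6, -2.4]
width: 0.0001
gripper_force: 1.4
```

servo_tool --targets '[{"xyz": [-0.1,-0.01,0],"angular": [0,0,-0.36],"claw": 0},{"xyz": [0,0,0],"angular": [0,0,0],"claw": 0}]'

```text
t: 12.55
eef_pos: [0.4708, -0.1535, 0.0924]
ee_rot: [-3.141, -0.001, 3.039]
force: [-4.2, 1.3, -2.2]
width: 0.0008
gripper_force: 2.0
```

servo_tool --targets '[{"xyz": [-0.1,-0.01,0],"angular": [0,0,-0.36],"claw": 0},{"xyz": [0,0,0],"angular": [0,0,0],"claw": 0}]'

```text
t: 12.75
eef_pos: [0.4714, -0.1536, 0.0924]
ee_rot: [-3.142, -0.002, 3.045]
force: [-5.5, 1.8, 0.8]
width: 0.0008
gripper_force: 3.0
```

servo_tool --targets '[{"xyz": [0.3,0.03,0],"angular": [0,0,1.09],"claw": 0},{"xyz": [0.3,0.03,0],"angular": [0,0,1.09],"claw": 0},{"xyz": [0.3,0.03,0],"angular": [0,0,1.09],"claw": 0},{"xyz": [0.3,0.03,0],"angular": [0,0,1.09],"claw": 0},{"xyz": [0.3,0.03,0],"angular": [0,0,1.09],"claw": 0},{"xyz": [0.3,0.03,0],"angular": [0,0,1.09],"claw": 0},{"xyz": [0.3,0.03,0],"angular": [0,0,1.09],"claw": 0},{"xyz": [0.3,0.03,0],"angular": [0,0,1.09],"claw": 0},{"xyz": [0.3,0.03,0],"angular": [0,0,1.09],"claw": 0},{"xyz": [0.3,0.03,0],"angular": [0,0,1.09],"claw": 0},{"xyz": [0.3,0.03,0],"angular": [0,0,1.09],"claw": 0},{"xyz": [0.3,0.03,0],"angular": [0,0,1.09],"claw": 0},{"xyz": [0.3,0.03,0],"angular": [0,0,1.09],"claw": 0},{"xyz": [0.3,0.03,0],"angular": [0,0,1.09],"claw": 0},{"xyz": [0.3,0.03,0],"angular": [0,0,1.09],"claw": 0},{"xyz": [0.3,0.03,0],"angular": [0,0,1.09],"claw": 0},{"xyz": [0.3,0.03,0],"angular": [0,0,1.09],"claw": 0},{"xyz": [0.3,0.03,0],"angular": [0,0,1.09],"claw": 0},{"xyz": [0.3,0,0],"angular": [0,0,0],"claw": 0},{"xyz": [0.3,0,0],"angular": [0,0,0],"claw": 0}]'

```text
t: 14.75
eef_pos: [0.4161, -0.1321, 0.0926]
ee_rot: [3.141, 0.0, 2.703]
force: [-0.4, 0.3, -0.4]
width: 0.0002
gripper_force: 0.0
```

```bash
cat > ck.py <<'E'
from m import *
g=grab('top','tk.png');C=np.array([.502,.002])
w=phase(g,C);print('white runs',[(r[0],r[-1]) for r in np.split(w,np.where(np.diff(w)>2)[0]+1)]);s=monitor.get_state();d=s['eef_pos'][:2]-C
print(s['t'],s['eef_pos'],np.hypot(*d),np.degrees(s['ee_rot'][2]),s['force'])
E
python3 ck.py
```

```text
white runs [(np.float64(113.0), np.float64(148.0))]
14.8 [ 0.41565512 -0.13201029  0.09256913] 0.15941829985007408 154.86468032177106 [-1.16991231 -0.77849599  0.06325686]
```

Two clicks done (130.5°). Third stroke.

servo_tool --targets '[{"xyz": [-0.3,0.05,0],"angular": [0,0,0],"claw": 0},{"xyz": [-0.3,0.05,0],"angular": [0,0,0],"claw": 0},{"xyz": [-0.35,-0.035,0],"angular": [0,0,-1.27],"claw": 0},{"xyz": [-0.35,-0.035,0],"angular": [0,0,-1.27],"claw": 0},{"xyz": [-0.35,-0.035,0],"angular": [0,0,-1.27],"claw": 0},{"xyz": [-0.35,-0.035,0],"angular": [0,0,-1.27],"claw": 0},{"xyz": [-0.35,-0.035,0],"angular": [0,0,-1.27],"claw": 0},{"xyz": [-0.35,-0.035,0],"angular": [0,0,-1.27],"claw": 0},{"xyz": [-0.35,-0.035,0],"angular": [0,0,-1.27],"claw": 0},{"xyz": [-0.35,-0.035,0],"angular": [0,0,-1.27],"claw": 0},{"xyz": [-0.35,-0.035,0],"angular": [0,0,-1.27],"claw": 0},{"xyz": [-0.35,-0.035,0],"angular": [0,0,-1.27],"claw": 0},{"xyz": [-0.35,-0.035,0],"angular": [0,0,-1.27],"claw": 0},{"xyz": [-0.35,-0.035,0],"angular": [0,0,-1.27],"claw": 0},{"xyz": [-0.35,-0.035,0],"angular": [0,0,-1.27],"claw": 0},{"xyz": [-0.35,-0.035,0],"angular": [0,0,-1.27],"claw": 0},{"xyz": [-0.2,-0.02,0],"angular": [0,0,-0.73],"claw": 0},{"xyz": [-0.1,-0.01,0],"angular": [0,0,-0.36],"claw": 0},{"xyz": [-0.1,-0.01,0],"angular": [0,0,-0.36],"claw": 0},{"xyz": [0,0,0],"angular": [0,0,0],"claw": 0}]'

```text
t: 16.8
eef_pos: [0.4708, -0.1535, 0.0924]
ee_rot: [-3.142, -0.001, 3.038]
force: [-4.1, 2.0, -0.9]
width: 0.0003
gripper_force: 2.0
```

servo_tool --targets '[{"xyz": [-0.1,-0.01,0],"angular": [0,0,-0.36],"claw": 0},{"xyz": [0,0,0],"angular": [0,0,0],"claw": 0}]'

```text
t: 17.0
eef_pos: [0.4713, -0.1537, 0.0924]
ee_rot: [-3.142, -0.002, 3.045]
force: [-5.7, 3.2, 1.1]
width: 0.0004
gripper_force: 2.9
```

servo_tool --targets '[{"xyz": [0.3,0.03,0],"angular": [0,0,1.09],"claw": 0},{"xyz": [0.3,0.03,0],"angular": [0,0,1.09],"claw": 0},{"xyz": [0.3,0.03,0],"angular": [0,0,1.09],"claw": 0},{"xyz": [0.3,0.03,0],"angular": [0,0,1.09],"claw": 0},{"xyz": [0.3,0.03,0],"angular": [0,0,1.09],"claw": 0},{"xyz": [0.3,0.03,0],"angular": [0,0,1.09],"claw": 0},{"xyz": [0.3,0.03,0],"angular": [0,0,1.09],"claw": 0},{"xyz": [0.3,0.03,0],"angular": [0,0,1.09],"claw": 0},{"xyz": [0.3,0.03,0],"angular": [0,0,1.09],"claw": 0},{"xyz": [0.3,0.03,0],"angular": [0,0,1.09],"claw": 0},{"xyz": [0.3,0.03,0],"angular": [0,0,1.09],"claw": 0},{"xyz": [0.3,0.03,0],"angular": [0,0,1.09],"claw": 0},{"xyz": [0.3,0.03,0],"angular": [0,0,1.09],"claw": 0},{"xyz": [0.3,0.03,0],"angular": [0,0,1.09],"claw": 0},{"xyz": [0.3,0.03,0],"angular": [0,0,1.09],"claw": 0},{"xyz": [0.3,0.03,0],"angular": [0,0,1.09],"claw": 0},{"xyz": [0.3,0.03,0],"angular": [0,0,1.09],"claw": 0},{"xyz": [0.3,0.03,0],"angular": [0,0,1.09],"claw": 0},{"xyz": [0.3,0,0],"angular": [0,0,0],"claw": 0},{"xyz": [0.3,0,0],"angular": [0,0,0],"claw": 0}]'

```text
t: 19.0
eef_pos: [0.4163, -0.1321, 0.0926]
ee_rot: [3.141, 0.001, 2.703]
force: [-1.1, 0.2, -0.1]
width: 0.0004
gripper_force: 0.0
```

```bash
python3 ck.py
```

```text
white runs [(np.float64(125.0), np.float64(160.0))]
19.05 [ 0.41578284 -0.13204009  0.09259684] 0.15937422599294396 154.83426669213458 [-1.2130348  -0.0245325  -0.38929806]
```

142.5°: three done, two to go. Fourth stroke.

servo_tool --targets '[{"xyz": [-0.3,0.05,0],"angular": [0,0,0],"claw": 0},{"xyz": [-0.3,0.05,0],"angular": [0,0,0],"claw": 0},{"xyz": [-0.35,-0.035,0],"angular": [0,0,-1.27],"claw": 0},{"xyz": [-0.35,-0.035,0],"angular": [0,0,-1.27],"claw": 0},{"xyz": [-0.35,-0.035,0],"angular": [0,0,-1.27],"claw": 0},{"xyz": [-0.35,-0.035,0],"angular": [0,0,-1.27],"claw": 0},{"xyz": [-0.35,-0.035,0],"angular": [0,0,-1.27],"claw": 0},{"xyz": [-0.35,-0.035,0],"angular": [0,0,-1.27],"claw": 0},{"xyz": [-0.35,-0.035,0],"angular": [0,0,-1.27],"claw": 0},{"xyz": [-0.35,-0.035,0],"angular": [0,0,-1.27],"claw": 0},{"xyz": [-0.35,-0.035,0],"angular": [0,0,-1.27],"claw": 0},{"xyz": [-0.35,-0.035,0],"angular": [0,0,-1.27],"claw": 0},{"xyz": [-0.35,-0.035,0],"angular": [0,0,-1.27],"claw": 0},{"xyz": [-0.35,-0.035,0],"angular": [0,0,-1.27],"claw": 0},{"xyz": [-0.35,-0.035,0],"angular": [0,0,-1.27],"claw": 0},{"xyz": [-0.35,-0.035,0],"angular": [0,0,-1.27],"claw": 0},{"xyz": [-0.2,-0.02,0],"angular": [0,0,-0.73],"claw": 0},{"xyz": [-0.1,-0.01,0],"angular": [0,0,-0.36],"claw": 0},{"xyz": [-0.1,-0.01,0],"angular": [0,0,-0.36],"claw": 0},{"xyz": [0,0,0],"angular": [0,0,0],"claw": 0}]'

```text
t: 21.05
eef_pos: [0.4708, -0.1537, 0.0924]
ee_rot: [-3.142, -0.001, 3.038]
force: [-4.1, 2.1, -0.5]
width: 0.0007
gripper_force: 2.0
```

servo_tool --targets '[{"xyz": [-0.1,-0.01,0],"angular": [0,0,-0.36],"claw": 0},{"xyz": [0,0,0],"angular": [0,0,0],"claw": 0}]'

```text
t: 21.25
eef_pos: [0.4713, -0.1538, 0.0923]
ee_rot: [-3.142, -0.002, 3.044]
force: [-5.4, 4.3, 0.4]
width: 0.0005
gripper_force: 2.9
```

servo_tool --targets '[{"xyz": [0.3,0.03,0],"angular": [0,0,1.09],"claw": 0},{"xyz": [0.3,0.03,0],"angular": [0,0,1.09],"claw": 0},{"xyz": [0.3,0.03,0],"angular": [0,0,1.09],"claw": 0},{"xyz": [0.3,0.03,0],"angular": [0,0,1.09],"claw": 0},{"xyz": [0.3,0.03,0],"angular": [0,0,1.09],"claw": 0},{"xyz": [0.3,0.03,0],"angular": [0,0,1.09],"claw": 0},{"xyz": [0.3,0.03,0],"angular": [0,0,1.09],"claw": 0},{"xyz": [0.3,0.03,0],"angular": [0,0,1.09],"claw": 0},{"xyz": [0.3,0.03,0],"angular": [0,0,1.09],"claw": 0},{"xyz": [0.3,0.03,0],"angular": [0,0,1.09],"claw": 0},{"xyz": [0.3,0.03,0],"angular": [0,0,1.09],"claw": 0},{"xyz": [0.3,0.03,0],"angular": [0,0,1.09],"claw": 0},{"xyz": [0.3,0.03,0],"angular": [0,0,1.09],"claw": 0},{"xyz": [0.3,0.03,0],"angular": [0,0,1.09],"claw": 0},{"xyz": [0.3,0.03,0],"angular": [0,0,1.09],"claw": 0},{"xyz": [0.3,0.03,0],"angular": [0,0,1.09],"claw": 0},{"xyz": [0.3,0.03,0],"angular": [0,0,1.09],"claw": 0},{"xyz": [0.3,0.03,0],"angular": [0,0,1.09],"claw": 0},{"xyz": [0.3,0,0],"angular": [0,0,0],"claw": 0},{"xyz": [0.3,0,0],"angular": [0,0,0],"claw": 0}]'

```text
t: 23.25
eef_pos: [0.4164, -0.1322, 0.0927]
ee_rot: [3.141, 0.001, 2.702]
force: [-0.3, 0.0, 0.0]
width: 0.0005
gripper_force: 0.0
```

```bash
python3 ck.py; python3 -c "
import cv2;i=cv2.imread('pics/tk.png');cv2.imwrite('pics/tk4.png',cv2.resize(i[180:300,195:340],None,fx=4,fy=4,interpolation=cv2.INTER_CUBIC))"
```

```text
white runs [(np.float64(137.0), np.float64(172.0))]
23.3 [ 0.41582345 -0.13213136  0.09260476] 0.15942904171931854 154.8048228922109 [ 0.16653195  0.11356534 -0.96475913]
```

View pics/tk4.png

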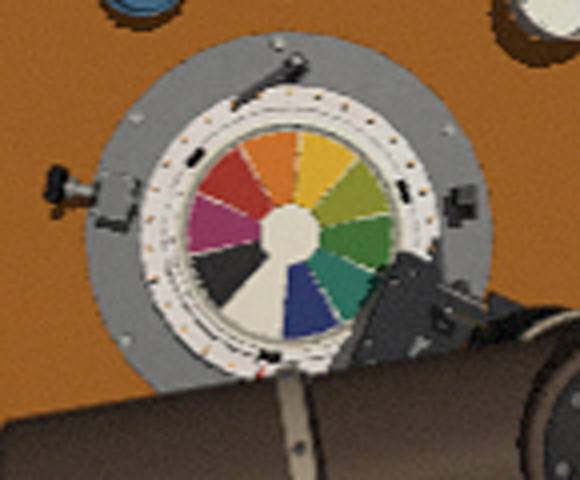

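The white panel middle (about (262,300) in the crop) lies one click short of the pointer tip at (262,372): 154.5° against 167°. Fifth and last stroke.

servo_tool --targets '[{"xyz": [-0.3,0.05,0],"angular": [0,0,0],"claw": 0},{"xyz": [-0.3,0.05,0],"angular": [0,0,0],"claw": 0},{"xyz": [-0.35,-0.035,0],"angular": [0,0,-1.27],"claw": 0},{"xyz": [-0.35,-0.035,0],"angular": [0,0,-1.27],"claw": 0},{"xyz": [-0.35,-0.035,0],"angular": [0,0,-1.27],"claw": 0},{"xyz": [-0.35,-0.035,0],"angular": [0,0,-1.27],"claw": 0},{"xyz": [-0.35,-0.035,0],"angular": [0,0,-1.27],"claw": 0},{"xyz": [-0.35,-0.035,0],"angular": [0,0,-1.27],"claw": 0},{"xyz": [-0.35,-0.035,0],"angular": [0,0,-1.27],"claw": 0},{"xyz": [-0.35,-0.035,0],"angular": [0,0,-1.27],"claw": 0},{"xyz": [-0.35,-0.035,0],"angular": [0,0,-1.27],"claw": 0},{"xyz": [-0.35,-0.035,0],"angular": [0,0,-1.27],"claw": 0},{"xyz": [-0.35,-0.035,0],"angular": [0,0,-1.27],"claw": 0},{"xyz": [-0.35,-0.035,0],"angular": [0,0,-1.27],"claw": 0},{"xyz": [-0.35,-0.035,0],"angular": [0,0,-1.27],"claw": 0},{"xyz": [-0.35,-0.035,0],"angular": [0,0,-1.27],"claw": 0},{"xyz": [-0.2,-0.02,0],"angular": [0,0,-0.73],"claw": 0},{"xyz": [-0.1,-0.01,0],"angular": [0,0,-0.36],"claw": 0},{"xyz": [-0.1,-0.01,0],"angular": [0,0,-0.36],"claw": 0},{"xyz": [0,0,0],"angular": [0,0,0],"claw": 0}]'

```text
t: 25.3
eef_pos: [0.4708, -0.1538, 0.0924]
ee_rot: [-3.142, -0.001, 3.037]
force: [-3.9, 2.3, -0.8]
width: 0.0004
gripper_force: 2.1
```

servo_tool --targets '[{"xyz": [-0.1,-0.01,0],"angular": [0,0,-0.36],"claw": 0},{"xyz": [0,0,0],"angular": [0,0,0],"claw": 0}]'

```text
t: 25.5
eef_pos: [0.4713, -0.1539, 0.0924]
ee_rot: [-3.142, -0.002, 3.044]
force: [-6.3, 2.5, 1.3]
width: 0.0007
gripper_force: 3.0
```

servo_tool --targets '[{"xyz": [0.3,0.03,0],"angular": [0,0,1.09],"claw": 0},{"xyz": [0.3,0.03,0],"angular": [0,0,1.09],"claw": 0},{"xyz": [0.3,0.03,0],"angular": [0,0,1.09],"claw": 0},{"xyz": [0.3,0.03,0],"angular": [0,0,1.09],"claw": 0},{"xyz": [0.3,0.03,0],"angular": [0,0,1.09],"claw": 0},{"xyz": [0.3,0.03,0],"angular": [0,0,1.09],"claw": 0},{"xyz": [0.3,0.03,0],"angular": [0,0,1.09],"claw": 0},{"xyz": [0.3,0.03,0],"angular": [0,0,1.09],"claw": 0},{"xyz": [0.3,0.03,0],"angular": [0,0,1.09],"claw": 0},{"xyz": [0.3,0.03,0],"angular": [0,0,1.09],"claw": 0},{"xyz": [0.3,0.03,0],"angular": [0,0,1.09],"claw": 0},{"xyz": [0.3,0.03,0],"angular": [0,0,1.09],"claw": 0},{"xyz": [0.3,0.03,0],"angular": [0,0,1.09],"claw": 0},{"xyz": [0.3,0.03,0],"angular": [0,0,1.09],"claw": 0},{"xyz": [0.3,0.03,0],"angular": [0,0,1.09],"claw": 0},{"xyz": [0.3,0.03,0],"angular": [0,0,1.09],"claw": 0},{"xyz": [0.3,0.03,0],"angular": [0,0,1.09],"claw": 0},{"xyz": [0.3,0.03,0],"angular": [0,0,1.09],"claw": 0},{"xyz": [0.4,0,0],"angular": [0,0,0],"claw": 0},{"xyz": [0.4,0,0],"angular": [0,0,0],"claw": 0}]'

```text
t: 27.5
eef_pos: [0.4146, -0.1314, 0.0927]
ee_rot: [3.141, 0.001, 2.701]
force: [-0.1, 0.1, -0.2]
width: 0.0002
gripper_force: 0.0
```

servo_tool --targets '[{"xyz": [0.2,0,0],"angular": [0,0,0],"claw": 0},{"xyz": [0,0,-2],"angular": [0,0,0],"claw": 0},{"xyz": [0,0,-4],"angular": [0,0,0],"claw": 0},{"xyz": [0,0,-4],"angular": [0,0,0],"claw": 0}]'

```text
t: 27.9
eef_pos: [0.4121, -0.1307, 0.1935]
ee_rot: [-3.141, -0.001, 2.702]
force: [1.3, -0.3, 0.2]
width: 0.0005
gripper_force: 0.0
```

```bash
python3 ck.py
python3 - <<'E'
from m import *
f=grab('top');h=cv2.cvtColor(f['color'],cv2.COLOR_BGR2HSV);C=np.array([.502,.002])
# knob: dark/grey blob left of the base
sub=(h[215:245,200:216,2]<50).astype(np.uint8)
ys,xs=np.nonzero(sub)
W=np.array([onz(f,(u+200,v+215),.09)[:2] for u,v in zip(xs,ys)])
d=W-C;R=np.hypot(*d.T);a=np.degrees(np.arctan2(d[:,1],d[:,0]))
print(len(W),W.mean(0),'R',R.min(),R.max(),'ang',a.min(),a.max(),a.mean())
E
```

```text
white runs [(np.float64(149.0), np.float64(184.0))]
27.95 [ 0.41566831 -0.1310831   0.20035497] 0.15863250923661643 154.87100026368023 [ 4.292218   -0.40236187  7.20142325]
38 [0.53492473 0.15170756] R 0.14805279733028426 0.15921086772076637 ang 73.46346092578312 85.11616659495341 77.6072866852605
```

The white middle is now at 166.5°, at the pointer. The knob is at about 77°, with its outer face near radius 160 mm. I move to a spot outside it.

servo_tool --targets '[{"xyz": [0.22,4.29,0],"angular": [0,0,0],"claw": 0},{"xyz": [0.22,4.29,0],"angular": [0,0,0],"claw": 0},{"xyz": [0.22,4.29,0],"angular": [0,0,0],"claw": 0},{"xyz": [0.22,4.29,0],"angular": [0,0,0],"claw": 0},{"xyz": [0.22,4.29,0],"angular": [0,0,0],"claw": 0},{"xyz": [0.22,4.29,0],"angular": [0,0,0],"claw": 0},{"xyz": [0.22,4.29,0],"angular": [0,0,0],"claw": 0},{"xyz": [0.22,4.29,0],"angular": [0,0,0],"claw": 0},{"xyz": [0,0,0],"angular": [0,0,-8.5],"claw": 0},{"xyz": [0,0,0],"angular": [0,0,-8.5],"claw": 0},{"xyz": [0,0,0],"angular": [0,0,-8.5],"claw": 0},{"xyz": [0,0,0],"angular": [0,0,-8.5],"claw": 0},{"xyz": [0,0,0],"angular": [0,0,-8.5],"claw": 0},{"xyz": [0,0,0],"angular": [0,0,-8.5],"claw": 0},{"xyz": [0,0,0],"angular": [0,0,-8.5],"claw": 0},{"xyz": [0,0,0],"angular": [0,0,-8.5],"claw": 0},{"xyz": [0,0,0],"angular": [0,0,-8.5],"claw": 0},{"xyz": [0,0,0],"angular": [0,0,-8.5],"claw": 0},{"xyz": [0,0,0],"angular": [0,0,-8.5],"claw": 0},{"xyz": [0,0,0],"angular": [0,0,-8.5],"claw": 0}]'

```text
t: 30.0
eef_pos: [0.5429, 0.1873, 0.1922]
ee_rot: [3.141, -0.0, -1.795]
force: [0.0, 0.5, -0.7]
width: 0.0003
gripper_force: 0.0
```

Run:
```python
from m import *
f=grab('wrist','wb.png');C=np.array([.502,.002]);s=monitor.get_state();d=s['eef_pos'][:2]-C
print(s['t'],s['eef_pos'],np.degrees(s['ee_rot'][2]),np.hypot(*d),np.degrees(np.arctan2(d[1],d[0])),s['force'])
for r in(.145,.155,.165):print(proj(f,np.r_[C+r*np.array([np.cos(np.radians(77)),np.sin(np.radians(77))]),.09]))
```

```text
30.05 [0.54297217 0.18732092 0.19226519] -102.34200108698585 0.1897961053287816 77.5331534782746 [ 0.08247149 -0.62417646 -0.11518463]
[250.40816264 141.76097284]
[250.38535772 155.4995266 ]
[250.36338714 168.96327747]
```

View pics/wb.png

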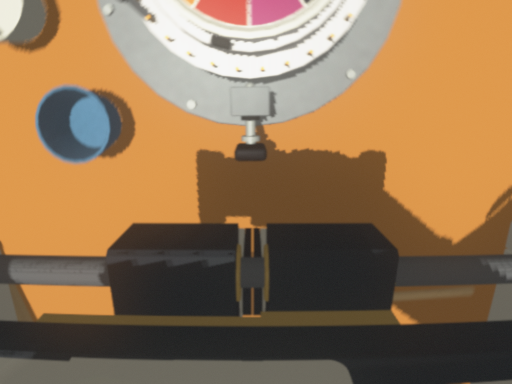

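The knob sits at (251,152), in line with the fingers, and the way is clear. I descend and approach.

servo_tool --targets '[{"xyz": [0,0,2.5],"angular": [0,0,0],"claw": 0},{"xyz": [0,0,2.5],"angular": [0,0,0],"claw": 0},{"xyz": [0,0,2.5],"angular": [0,0,0],"claw": 0},{"xyz": [0,0,2],"angular": [0,0,0],"claw": 0},{"xyz": [0,0,0.8],"angular": [0,0,0],"claw": 0},{"xyz": [0.4,0,0],"angular": [0,0,0],"claw": 0},{"xyz": [0.4,0,0],"angular": [0,0,0],"claw": 0},{"xyz": [0.3,0,0],"angular": [0,0,0],"claw": 0},{"xyz": [0.2,0,0],"angular": [0,0,0],"claw": 0},{"xyz": [0.2,0,0],"angular": [0,0,0],"claw": 0},{"xyz": [0.2,0,0],"angular": [0,0,0],"claw": 0},{"xyz": [0.2,0,0],"angular": [0,0,0],"claw": 0},{"xyz": [0.2,0,0],"angular": [0,0,0],"claw": 0},{"xyz": [0.2,0,0],"angular": [0,0,0],"claw": 0},{"xyz": [0,0,0],"angular": [0,0,0],"claw": 0}]'

```text
t: 31.55
eef_pos: [0.5379, 0.165, 0.0898]
ee_rot: [-3.141, 0.001, -1.802]
force: [-0.9, 1.9, 0.4]
width: 0.0007
gripper_force: 1.0
```

servo_tool --targets '[{"xyz": [0.15,0,0],"angular": [0,0,0],"claw": 0},{"xyz": [0.15,0,0],"angular": [0,0,0],"claw": 0},{"xyz": [0,0,0],"angular": [0,0,0],"claw": 0}]'

```text
t: 31.85
eef_pos: [0.5373, 0.1619, 0.0897]
ee_rot: [-3.141, 0.0, -1.802]
force: [0.5, 2.6, 0.9]
width: 0.0002
gripper_force: 1.1
```

servo_tool --targets '[{"xyz": [0.1,0,0],"angular": [0,0,0],"claw": 0},{"xyz": [0.1,0,0],"angular": [0,0,0],"claw": 0},{"xyz": [0.1,0,0],"angular": [0,0,0],"claw": 0},{"xyz": [0,0,0],"angular": [0,0,0],"claw": 0}]'

```text
t: 32.25
eef_pos: [0.5365, 0.1589, 0.0896]
ee_rot: [-3.141, 0.0, -1.802]
force: [0.6, 1.9, 1.7]
width: 0.0003
gripper_force: 1.1
```

servo_tool --targets '[{"xyz": [0.1,0,0],"angular": [0,0,0],"claw": 0},{"xyz": [0.1,0,0],"angular": [0,0,0],"claw": 0},{"xyz": [0,0,0],"angular": [0,0,0],"claw": 0}]'

```text
t: 32.55
eef_pos: [0.536, 0.157, 0.0896]
ee_rot: [-3.141, -0.0, -1.802]
force: [1.4, 1.4, 1.4]
width: 0.0006
gripper_force: 1.1
```

servo_tool --targets '[{"xyz": [0.1,0,0],"angular": [0,0,0],"claw": 0},{"xyz": [0,0,0],"angular": [0,0,0],"claw": 0},{"xyz": [0,0,0],"angular": [0,0,0],"claw": 0}]'

```text
t: 32.85
eef_pos: [0.5358, 0.1562, 0.0896]
ee_rot: [-3.141, 0.0, -1.802]
force: [1.8, 2.0, 1.1]
width: -0.0
gripper_force: 1.4
```

servo_tool --targets '[{"xyz": [0.1,0,0],"angular": [0,0,0],"claw": 0},{"xyz": [0,0,0],"angular": [0,0,0],"claw": 0},{"xyz": [0,0,0],"angular": [0,0,0],"claw": 0}]'

```text
t: 33.15
eef_pos: [0.5357, 0.1556, 0.0896]
ee_rot: [-3.141, 0.001, -1.802]
force: [1.7, 3.6, 0.0]
width: 0.0004
gripper_force: 2.5
```

servo_tool --targets '[{"xyz": [0.08,0,0],"angular": [0,0,0],"claw": 0},{"xyz": [0,0,0],"angular": [0,0,0],"claw": 0},{"xyz": [0,0,0],"angular": [0,0,0],"claw": 0}]'

```text
t: 33.45
eef_pos: [0.5357, 0.1553, 0.0897]
ee_rot: [-3.141, 0.002, -1.802]
force: [1.4, 7.3, 1.2]
width: 0.0005
gripper_force: 3.4
```

servo_tool --targets '[{"xyz": [0,0,0],"angular": [0,0,0],"claw": 0},{"xyz": [-0.2,0,0],"angular": [0,0,0],"claw": 0},{"xyz": [-0.8,0,0],"angular": [0,0,0],"claw": 0},{"xyz": [-2,0,0],"angular": [0,0,0],"claw": 0},{"xyz": [0,0,-3],"angular": [0,0,0],"claw": 0},{"xyz": [0,0,-4],"angular": [0,0,0],"claw": 0},{"xyz": [0,0,-3],"angular": [0,0,0],"claw": 0},{"xyz": [0,0,0],"angular": [0,0,0],"claw": 0},{"xyz": [0,0,0],"angular": [0,0,0],"claw": 0}]'

```text
t: 34.35
eef_pos: [0.5421, 0.1843, 0.1899]
ee_rot: [-3.141, 0.001, -1.802]
force: [-0.9, -0.5, -0.7]
width: 0.0006
gripper_force: 0.0
```

```bash
python3 ck.py
python3 - <<'E'
from m import *
f=grab('wrist');h=cv2.cvtColor(f['color'],cv2.COLOR_BGR2HSV);C=np.array([.502,.002])
s=monitor.get_state();print(s['eef_pos'],s['force'])
for n,F in(('before',cv2.imread('pics/wb.png')),):pass
p=proj(f,np.r_[C+.143*np.array([np.cos(np.radians(77)),np.sin(np.radians(77))]),.09]);print('expected home px',p)
x0,y0=int(p[0])-18,int(p[1])-25
m=(h[y0:y0+60,x0:x0+36,2]<45);ys,xs=np.nonzero(m);W=np.array([onz(f,(u+x0,v+y0),.09)[:2]-C for u,v in zip(xs,ys)]);R=np.hypot(*W.T);print(len(R),R.min(),R.max(),np.median(R))
t=cv2.imread('pics/tk.png')[180:300,195:340];a=cv2.resize(t,(480,384));cv2.imwrite('pics/fin.png',cv2.resize(np.hstack([a[:, :],cv2.resize(f['color'],(300,384))]),(780,384)))
E
```

```text
white runs [(np.float64(149.0), np.float64(184.0))]
34.4 [0.5416148  0.18387297 0.18887772] 0.18613734334599238 -103.2305474440098 [ 0.33574688 -0.04738862 -0.20438419]
[0.54145863 0.18358178 0.18836027] [ 0.01714418  0.22021053 -0.30327116]
expected home px [249.21934144 144.64364062]Traceback (most recent call last):
  File "<stdin>", line 7, in <module>
TypeError: hypot() takes from 2 to 3 positional arguments but 0 were given
```

Run:
```python
from m import *
f=grab('wrist','wf.png');C=np.array([.502,.002])
for n in('wb.png','wf.png'):
    i=cv2.imread('pics/'+n);g=i[110:180,240:262].max(2).min(1);print(n,np.round(g[::2]))
    print([110+k for k in range(70) if i[110+k,240:262].max(1).mean()<75])
for r in(.128,.138,.143,.148,.158):print(r,proj(f,np.r_[C+r*np.array([np.cos(np.radians(77)),np.sin(np.radians(77))]),.09])[1])
cv2.imwrite('pics/fin.png',cv2.resize(f['color'][60:230,130:370],None,fx=3,fy=3))
```

```text
wb.png [181 181 169  94  77  92  98  96 113 116 114 115 113 114 114 113 102  59
  57  61  68  75  71  68  62  71 107 109 110 109 108 109 108 108 108]
[145, 146, 147, 148, 149, 150, 155, 156, 157, 158, 159, 160]
wf.png [174 173 172 172 172 150  75  82  93  93 105  78  60  61  67  73  70  67
  63  71 115 107 105 105 106 105 104 105 105 104 103 104 104 103 103]
[134, 135, 136, 137, 138, 139, 142, 143, 144, 145, 146, 147]
0.128 123.90824754887494
0.138 138.21993372178508
0.143 145.27090955376337
0.148 152.2515826777439
0.158 166.00124701213272
```

View pics/fin.png

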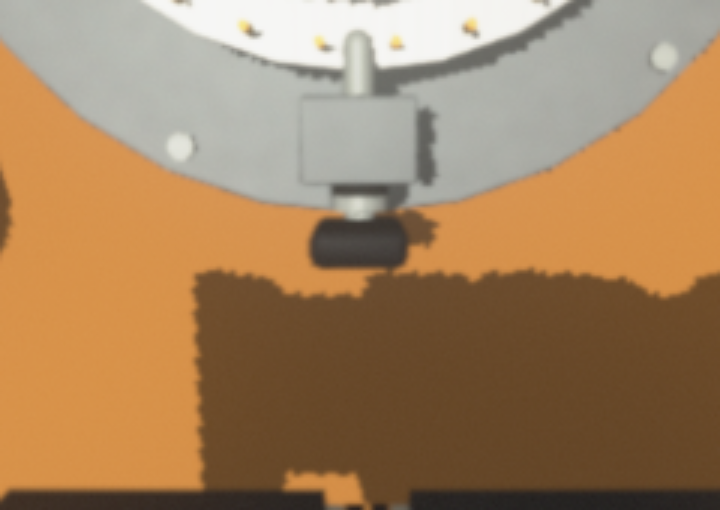

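The bolt tip sits between two brass pins, and the knob moved in about 13 mm to meet its washer. The wheel reads 166.5° against the pointer's 167°. Handing in.

```bash
python3 -c "
from station import order
print(order.job_done())"
```

```text
the job is handed in; nothing more can be done
None
```

The job is handed in: five full lever clicks brought the white panel to the red pointer (166.5° measured against 167°), and the lock bolt is home between two pins, with the lever let back fully after the last stroke and the arm clear; the hand-in call gave no verdict.

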